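Close up the sample transport case

TASK

Make the sample case ready for transport, only pushing with the fingers: first fold the upright orange flap all the way down over the vials, then swing the white lid right over until it is fully shut. Do not pick anything up: keep the fingers off the vials, which stay seated in their wells, and leave everything standing round the case alone.

Things in the scene. Friction and masses are not known exactly. Their poses are not given: they have to be found in the camera images.
- case: Sample case, fixed: blue open box 160 mm (its x) by 200 mm (its y), rim 85 mm above the bench, walls 5 mm. Origin: centre of its underside. x points from its front (near the robot, with a black handle 20 mm proud) to the lid's hinge side, y to the flap's hinge side (the robot's left), z up; turned up to 0.4 rad either way. Black foam with vial wells inside, top 40 mm above the bench.
- flap (a joint): Angle of the orange flap that holds the vials down. 0 = folded flat over them (hard stop), its upper face then 74 mm above the bench, 11 mm below the rim; about 1.57 = upright. Starts at 1.40 to 1.65, stops at 1.75. Friction hinge: stays where it is left; about 1 N at its free edge moves it. It folds towards the case's -y.
- flap_hinge (a point): On the flap's hinge line, at the middle of its length: 12 mm to -x and 88 mm to +y of the case's origin, 70 mm above the bench. The line is parallel to the case's x, just inside the left wall.
- flap_edge (a point): Middle of the flap's free edge, 130 mm from its hinge line. The flap is a flat plate 110 mm long (along the case's x), 130 mm deep and 4 mm thick.
- lid (a joint): Angle of the case's white lid. 0 = shut flat on the rim (hard stop), its outer face then 107 mm above the bench; 1.57 = upright; more leans away from the robot. Starts at 1.65 to 1.90, stops at 2.1. Stiff friction hinge: stays where it is left, never falls by itself; 2 to 4 N near its free edge move it. It cannot shut while the flap stands up.
- lid_hinge (a point): On the lid's hinge line, at the middle of its width: 80 mm to +x of the case's origin, 85 mm above the bench, on the rim of the back wall. The line is parallel to the case's y.
- lid_edge (a point): Middle of the lid's free edge, on its outer face (which looks up when shut, away from the robot when open): 160 mm from the hinge line along the lid and 22 mm out. The lid is 160 mm deep, 200 mm wide and 22 mm thick, hollow inside.
- vial_a: Sample vial, 20 mm wide and 48 mm tall, blue cap, standing loose in a well of the foam, its top 63 mm above the bench. Origin: centre of its underside. Not to be touched.
- vial_b: Sample vial, 20 mm wide and 48 mm tall, white cap, standing loose in a well of the foam, its top 63 mm above the bench. Origin: centre of its underside. Not to be touched.
- vial_c: Sample vial, 20 mm wide and 48 mm tall, blue cap, standing loose in a well of the foam, its top 63 mm above the bench. Origin: centre of its underside. Not to be touched.
- bottle: Bystander, loose: brown reagent bottle with a black cap, 38 mm wide, 76 tall. Origin: centre of its underside. To be left alone.
- timer: Bystander, loose: white round kitchen timer with a red bar on top, 60x60x44 mm. Origin: centre of its underside. To be left alone.
- petri: Bystander, loose: flat round petri dish, 60 mm wide, 15 tall. Origin: centre of its underside. To be left alone.
- cartons: Bystander, loose: small yellow carton of cover slips, 21x26x19 mm. Origin: centre of its underside. To be left alone.
- pot: Bystander, loose: white plastic pot, 47 mm wide, 54 tall. Origin: centre of its underside. To be left alone.

How it is judged:
By the outcome, as a careful person would: the job done as asked, in the order asked, and still so for the second after the job is handed in, with the robot touching nothing.
It also fails if it takes over 48 s, if anything falls off the work surface, if the arm or the gripper's body presses on something with over 40 N, if the wrist force passes 120 N, or if a joint passes its speed limit or range.

ROBOT

A 7-joint arm with a two-finger parallel gripper is mounted at the origin on a cart in front of the work surface, level with it; the furniture and walls round the work are solid. World frame = base frame: x ahead of the robot, y to its left, z up, the work surface at z = 0. Lengths are in m, angles in rad, forces in N, time in s.
With the tool pointing down it reaches from about 0.4 to 0.85 m from the base axis. Payload 10.4 kg.
Tool frame: the origin (TCP) lies midway between the tips of the shut fingers; the grasp point (between the pads) lies 19 mm behind it; z points along the fingers, y is the line along which they close (so a half turn about z gives the same grasp; the last joint's range is limited). The gripper opens to 87 mm and grips with 3 to 60 N. Pads are 19 mm wide; open, the fingers measure 117 mm over their backs; the gripper's body (75 mm by 190 mm) begins 51 mm behind the grasp point.
Start: joints at [1.119, 0.332, -0.065, 1.46, 0.022, 1.35, -0.088], TCP at [0.26, -0.568, 0.223] pointing down, gripper open.
Joint ranges: [-2.6, 2.6], [-0.5, 2.12], [-1.47, 1.34], [0.16, 2.42], [-1.27, 4.41], [0.06, 2.06], [-2.6, 2.6]. Speed limits (rad/s): [2.22, 2.22, 2.79, 2.79, 3.14, 3.14, 3.14].

INTERFACE

Orientations are given as a unit quaternion [x, y, z, w].
In Python, from cell import env gives the robot as it stands.
- The arm moves only by the shell command python3 -m handwheel 'ROWS'. ROWS is JSON, a list of rows, each a list of 7 numbers: the closure in counts, from 0 (fully open) to 255 (shut), then the shift along the tool's x, y, z in cm, then the turn, a rotation vector about the tool's x, y, z in rad. A call has 1 to 8 rows; each row shifts and turns the commanded pose from where the row before left it, along the tool's axes as they then stand; what a row does not reach is not made up. A row lasts 1/10 s, in which the tool goes at most 50 mm and 8.59 degrees, less where a joint would pass 70% of its speed; a pose out of reach is approached as far as the arm can. A call is refused whole if a number of a shift passes 5 or a number of a turn 0.15, either way. A call with a gripper value outside its range is refused whole. The fingers move at their own pace and stop on an object; the grip force is fixed at half the most. Time passes only in rows, so rows that do not move let the fingers close. It gives the time, the measured TCP pose, the force, the opening and the grip force at its end, in the units of the state.
- env.state(): the state, without advancing time (a new reading comes with each control period).
- env.capture(name): name is "scene" or "top" or "wrist"; returns a dict with "color" (420x560x3 uint8, red, green, blue), "depth" (420x560 float32, m along the optical axis (not along the pixel's ray), 0 where there is no reading), "vfov" (degrees; the focal length in pixels is half the picture's height over the tangent of half this angle, whatever the lens; pixels are square), "cx", "cy" (the principal point, pixels), "R" (3x3) and "t" (3): a world point X has camera coordinates R X + t. Camera axes: x right, y down, z forward; pixel columns grow to the right and rows downward; lengths in m; the calibration is good to about 2 mm. A picture is of the moment at which its call begins.
- env.hand_in(): hands the job in; it is judged then, once.
Trained networks look in a picture, given as the dict that the camera call returned (one of the last four; its "shot" number tells which), for a name from the list of things; names that differ only in an ending like _2 or _b are one class to them, and where a whole thing is asked for, a point or a joint stands for the part that bears it (a point fixed in the world has none). Each returns a list of dicts, best first, with "confidence" (0 to 1); they miss things now and then, are a little off and sometimes report something else, mostly with a low value. They report only what shows in the picture. A call takes as long as a camera call.
- env.spot_in(picture, name): "point" ([row, column] in pixels, amid what is visible of it).
- env.trace(picture, name): "mask" (420x560 bool, what is visible of it) and "point" ([row, column] in pixels, amid what is visible of it).
The state is a dict: "t": time; "qpos": joint angles; "dq": joint speeds; "joint_torque": joint torques, N m; "eef_pos": TCP position; "eef_rot": TCP orientation; "contact_force": force on the tool from outside, world axes, zero at the start; "wrist_torque": the same for the moment, N m; "opening": opening from 0.0 (shut) to 1.0 (fully open); "gripper_force": force on a finger pad.
Only numpy, scipy, OpenCV 4.12 (cv2) and the standard library are available. Lean on these libraries where they do the work, as an engineer would, in place of code of your own. Each camera call takes 0.05 s, during which the arm holds its last target. There are 200 camera calls.

## Working session

There is one attempt and no reset: what is moved stays moved. The work goes in short steps, Python scripts to look and compute and a shell command to move; the robot and the scene stay as the last step left them, time stands still between calls to the robot, and variables do not carry over. Pictures are saved under pics/ and viewed, at most 10 in all, crops included, and the job is handed in when it is done.

```bash
ls; mkdir -p pics; cat > h.py <<'E'
import numpy as np, cv2
from cell import env
def pts(p,mask=None):
    f=p["color"].shape[0]/2/np.tan(np.radians(p["vfov"])/2)
    d=p["depth"]; v,u=np.nonzero((d>0) if mask is None else (mask&(d>0)))
    z=d[v,u]; c=np.c_[(u-p["cx"])/f*z,(v-p["cy"])/f*z,z]
    return (c-p["t"])@p["R"]
E
python3 - <<'E'
from h import *
s=env.state(); print({k:np.round(s[k],3) for k in("t","eef_pos","eef_rot","opening","contact_force")})
ims=[]
for n in("scene","top"):
    p=env.capture(n); ims.append(p["color"])
    print(n,p["vfov"],np.round(p["R"].T@-np.array(p["t"]),2))
    for o in("flap","lid","case","bottle","timer","petri","cartons","pot","vial_a"):
        for r in env.trace(p,o)[:3 if o[0]=='v' else 1]:
            q=pts(p,r["mask"]); 
            if len(q): print(o,round(r["confidence"],2),np.round(r["point"]),np.round(np.median(q,0),3),np.round(np.percentile(q,2,0),3),np.round(np.percentile(q,98,0),3))
    cv2.imwrite(f"pics/{n}0.png",p["color"][:,:,::-1])
E
```

```text
pics
{'t': np.float64(0.0), 'eef_pos': array([ 0.26 , -0.568,  0.222]), 'eef_rot': array([ 0.977,  0.213, -0.   , -0.001]), 'opening': np.float64(0.999), 'contact_force': array([0.983, 0.987, 0.874])}
scene 45.73714417215636 [-0.31  0.62  0.84]
flap 0.93 [206. 328.] [ 0.453 -0.013  0.145] [ 0.404 -0.026  0.086] [0.506 0.002 0.2  ]
lid 0.92 [175. 308.] [ 0.599 -0.059  0.169] [ 0.552 -0.17   0.018] [0.801 0.032 0.241]
case 0.81 [207. 327.] [ 0.504 -0.028  0.104] [ 0.39  -0.195  0.009] [0.627 0.028 0.239]
bottle 0.74 [192. 370.] [ 0.585 -0.27   0.049] [ 0.575 -0.286  0.015] [ 0.603 -0.257  0.078]
timer 0.76 [270. 249.] [0.491 0.182 0.026] [0.476 0.154 0.005] [0.523 0.203 0.046]
petri 0.61 [283. 294.] [0.41  0.117 0.007] [0.379 0.089 0.003] [0.438 0.147 0.017]
cartons 0.62 [216. 399.] [ 0.467 -0.287  0.018] [ 0.456 -0.305 -0.   ] [ 0.485 -0.273  0.023]
vial_a 0.73 [211. 330.] [ 0.454 -0.013  0.145] [ 0.404 -0.027  0.084] [0.509 0.002 0.201]
vial_a 0.58 [227. 366.] [ 0.456 -0.135  0.06 ] [ 0.451 -0.146  0.045] [ 0.465 -0.127  0.067]
top 55.48824201684835 [0.45 0.04 1.01]
flap 0.8 [278. 309.] [ 0.457 -0.01   0.15 ] [ 0.406 -0.026  0.04 ] [0.509 0.006 0.2  ]
case 0.62 [247. 335.] [ 0.535 -0.085  0.071] [ 0.397 -0.191  0.   ] [0.632 0.023 0.239]
bottle 0.57 [224. 411.] [ 0.591 -0.266  0.053] [ 0.577 -0.282  0.01 ] [ 0.609 -0.255  0.078]
petri 0.61 [294. 249.] [0.41  0.12  0.004] [ 0.384  0.093 -0.002] [0.435 0.148 0.014]
cartons 0.63 [276. 414.] [ 0.471 -0.286  0.017] [ 0.458 -0.3   -0.004] [ 0.485 -0.273  0.022]
pot 0.75 [154. 380.] [ 0.778 -0.203  0.032] [ 0.749 -0.219 -0.   ] [ 0.793 -0.178  0.055]
```

View pics/scene0.png

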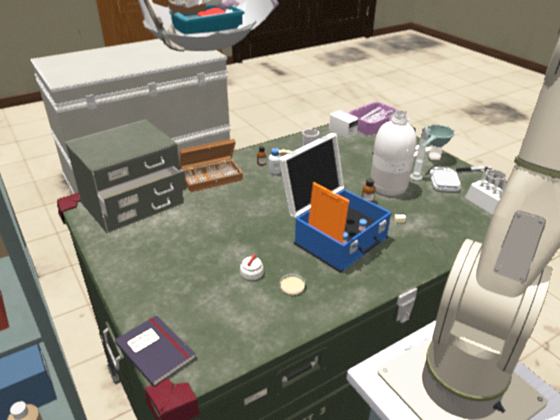

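View pics/top0.png

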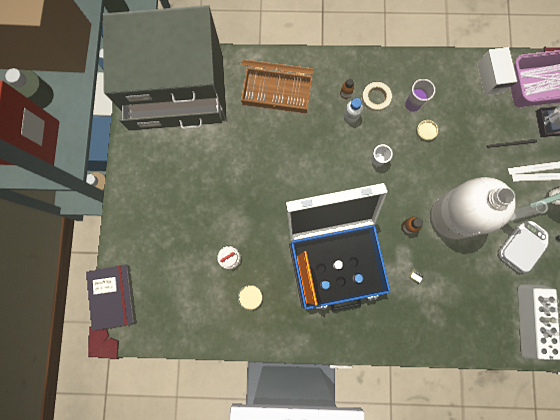

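```bash
python3 - <<'E'
from h import *
def plane(q):
    for _ in range(4):
        m=q.mean(0); n=np.linalg.svd(q-m,full_matrices=False)[2][2]; d=abs((q-m)@n); q=q[d<max(.004,np.median(d)*2)]
    return m,n,q
p=env.capture("scene")
hsv=cv2.cvtColor(p["color"],cv2.COLOR_RGB2HSV)
r=env.trace(p,"flap")[0]; q=pts(p,r["mask"]&(hsv[:,:,1]>120)&(hsv[:,:,0]<25))
m,n,q=plane(q); print("flap",m,n,len(q),q.min(0),q.max(0))
r=env.trace(p,"lid")[0]; q=pts(p,r["mask"]); q=q[(q[:,0]<.66)&(q[:,2]>.11)]
m,n,q=plane(q); print("lid",m,n,len(q),q.min(0),q.max(0))
# rim
for nm in("scene","top"):
    p=env.capture(nm); hsv=cv2.cvtColor(p["color"],cv2.COLOR_RGB2HSV)
    q=pts(p,(hsv[:,:,0]>95)&(hsv[:,:,0]<130)&(hsv[:,:,1]>100))
    q=q[(q[:,2]>.079)&(q[:,2]<.091)&(q[:,0]>.35)&(q[:,0]<.7)&(abs(q[:,1]+.08)<.16)]
    rect=cv2.minAreaRect(q[:,:2].astype(np.float32)); print(nm,len(q),rect,cv2.boxPoints(rect))
E
```

```text
flap [ 0.45399761 -0.01237279  0.14463329] [ 0.21523223 -0.97355338 -0.07660874] 1508 [ 0.4010618  -0.03018403  0.08176593] [0.51202694 0.00473504 0.20484791]
lid [ 0.60148323 -0.06900695  0.17269889] [ 0.94186701  0.21251861 -0.26023522] 2067 [ 0.56155783 -0.16731422  0.11001854] [0.63797165 0.03545121 0.24198781]
scene 505 ((0.48431217670440674, -0.09184255450963974), (0.16238506138324738, 0.20364625751972198), 12.452301979064941) [[ 0.38307384 -0.00992201]
 [ 0.4269854  -0.20877767]
 [ 0.58555055 -0.1737631 ]
 [ 0.541639    0.02509256]]
top 645 ((0.48763734102249146, -0.09034083783626556), (0.15942291915416718, 0.19982461631298065), 12.511896133422852) [[ 0.3881737  -0.01007021]
 [ 0.4314642  -0.20514922]
 [ 0.587101   -0.17061146]
 [ 0.5438105   0.02446754]]
```

The pictures show the case amid the bench. In the top view the flap is upright at about (278,309), the vials at (265,338), (278,359) and (285,325), and the lid leans back at (210,335). The rim fit puts the case at about (0.486, -0.091) with yaw 0.218, flap at about 1.49 and lid at about 1.83, all within the stated ranges.

```bash
cat >> h.py <<'E'
yaw=.2180; C=np.array([.4865,-.091]); A=np.array([[np.cos(yaw),np.sin(yaw)],[-np.sin(yaw),np.cos(yaw)]])
def case(p): p=np.asarray(p); return np.c_[(np.atleast_2d(p)[:,:2]-C)@A.T,np.atleast_2d(p)[:,2]]
def tcp():
    s=env.state(); q=s["eef_rot"]; print("t",round(s["t"],2),"case mm",np.round(case(s["eef_pos"])[0]*1000),"yaw",round(2*np.arctan2(q[1],q[0])-yaw,3),"q",np.round(q,3),"F",np.round(s["contact_force"],1))
E
python3 -m handwheel '[[255,0,0,-3,0,0,0.11],[255,0,0,-4,0,0,0.10],[255,0,0,-3,0,0,0],[255,0,0,0,0,0,0]]'; python3 -c "
from h import *
tcp()"
```

```text
t: 1.65
eef_pos: [0.2606, -0.5697, 0.3277]
eef_rot: [0.994, 0.109, 0.001, 0.004]
contact_force: [0.5, 0.2, 0.1]
opening: 0.723
gripper_force: 0.0
t 1.65 case mm [-324. -419.  328.] yaw 0.001 q [0.994 0.109 0.001 0.004] F [0.5 0.2 0.1]
```

```bash
python3 -m handwheel '[[255,2.2,-4.1,0,0,0,0],[255,2.2,-4.1,0,0,0,0],[255,2.2,-4.1,0,0,0,0],[255,2.2,-4.1,0,0,0,0],[255,2.2,-4.1,0,0,0,0],[255,2.2,-4.1,0,0,0,0],[255,2.2,-4.1,0,0,0,0]]' >/dev/null; python3 -m handwheel '[[255,2.2,-4.1,0,0,0,0],[255,2.2,-4.1,0,0,0,0],[255,2.2,-4.1,0,0,0,0],[255,2.2,-4.1,0,0,0,0],[255,2.2,-4.1,0,0,0,0],[255,2.2,-4.1,0,0,0,0],[255,2.2,-4.1,0,0,0,0],[255,0,0,0,0,0,0]]'; python3 -c "
from h import *
tcp()"
```

```text
t: 3.15
eef_pos: [0.436, 0.065, 0.3223]
eef_rot: [0.994, 0.114, 0.0, -0.001]
contact_force: [-0.5, -0.8, 0.9]
opening: 0.008
gripper_force: 0.0
t 3.15 case mm [-16. 163. 322.] yaw 0.01 q [ 0.994  0.114  0.    -0.001] F [-0.5 -0.8  0.9]
```

```bash
python3 -m handwheel '[[255,0,0,3.9,0,0,0.01],[255,0,0,3.9,0,0,0],[255,0,0,3.9,0,0,0],[255,0,0,3.9,0,0,0],[255,0,2.7,0,0,0,0],[255,0,2.7,0,0,0,0],[255,0,0,0,0,0,0]]'; python3 -c "
from h import *
tcp()
p=env.capture('scene');cv2.imwrite('pics/a.png',cv2.resize(p['color'][130:300,220:450,::-1],None,fx=3,fy=3))"
```

```text
t: 3.85
eef_pos: [0.4469, 0.0023, 0.1656]
eef_rot: [0.995, 0.102, -0.001, 0.0]
contact_force: [-0.3, -0.2, -0.5]
opening: 0.005
gripper_force: 0.0
t 3.85 case mm [-18. 100. 166.] yaw -0.014 q [ 0.995  0.102 -0.001  0.   ] F [-0.3 -0.2 -0.5]
```

View pics/a.png

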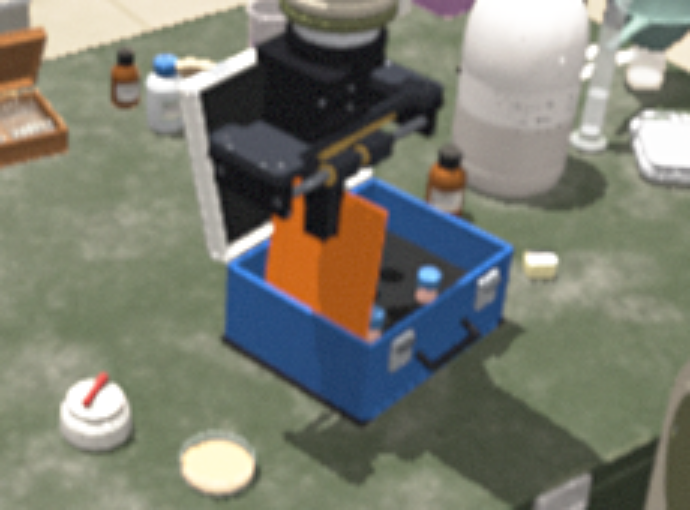

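The finger stands on the flap's outer side (picture (320,230)), with the gripper body clear above it. Next I fold the flap.

```bash
python3 -m handwheel '[[255,0.1,1.4,0.3,0,0,0],[255,0.1,1.3,0.4,0,0,0],[255,0.1,1.3,0.6,0,0,0],[255,0.1,1.3,0.7,0,0,0],[255,0,1.0,0.9,0,0,0],[255,0,1.0,1.0,0,0,0],[255,0,0.7,1.2,0,0,0],[255,0,0.7,1.3,0,0,0]]'; python3 -c "
from h import *
tcp()"
```

```text
t: 4.7
eef_pos: [0.4691, -0.0789, 0.1014]
eef_rot: [0.995, 0.104, -0.0, -0.0]
contact_force: [0.8, 0.5, 0.6]
opening: 0.01
gripper_force: 0.3
t 4.7 case mm [-14.  16. 101.] yaw -0.009 q [ 0.995  0.104 -0.    -0.   ] F [0.8 0.5 0.6]
```

```bash
python3 -m handwheel '[[255,0,0.5,0.9,0,0,0],[255,0,0.4,0.9,0,0,0],[255,0,0.2,0.7,0,0,0],[255,0,0,0.4,0,0,0],[255,0,0,0.2,0,0,0],[255,0,0,0,0,0,0]]'; python3 -c "
from h import *
tcp()"
```

```text
t: 5.3
eef_pos: [0.4715, -0.0895, 0.0738]
eef_rot: [0.995, 0.104, -0.0, 0.001]
contact_force: [-15.0, 0.5, 31.6]
opening: 0.007
gripper_force: 15.8
t 5.3 case mm [-14.   5.  74.] yaw -0.009 q [ 0.995  0.104 -0.     0.001] F [-15.    0.5  31.6]
```

Hard stop reached at 74 mm. Next I lift off and check.

```bash
python3 -m handwheel '[[255,0,0,-3,0,0,0],[255,0,0,-5,0,0,0],[255,0,0,-5,0,0,0],[255,0,0,-5,0,0,0],[255,0,0,-5,0,0,0],[255,0,0,0,0,0,0]]' >/dev/null; python3 -c "
from h import *
tcp()
p=env.capture('scene');hsv=cv2.cvtColor(p['color'],cv2.COLOR_RGB2HSV)
q=pts(p,(hsv[:,:,1]>180)&(hsv[:,:,0]<14)); c=case(q); c=c[(abs(c[:,0])<.08)&(abs(c[:,1])<.1)]
print(len(c),c.min(0),c.max(0),np.polyfit(c[:,1],c[:,2],1))
cv2.imwrite('pics/b.png',cv2.resize(p['color'][130:300,220:450,::-1],None,fx=3,fy=3))"
```

```text
t 5.9 case mm [-12.   5. 308.] yaw -0.009 q [0.995 0.104 0.005 0.002] F [-0.3 -0.1  0.2]
54 [-0.06654435 -0.08935043  0.03859476] [0.07477632 0.06134416 0.07994401] [0.20829409 0.07241317]
```

View pics/b.png

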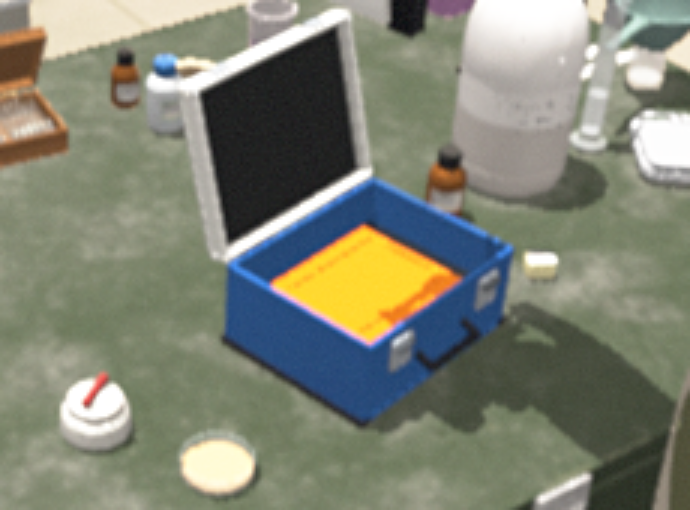

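The flap lies flat over the vials (amber plate at (365,285)), the lid is still open and the bystanders are undisturbed. Next I go over and behind the lid.

```bash
python3 -m handwheel '[[255,4.3,0,0,0,0,0],[255,4.3,0,0,0,0,0],[255,4.3,0,0,0,0,0],[255,4.3,0,0,0,0,0],[255,3.8,0,0,0,0,0],[255,0,0,0,0,0,0]]'>/dev/null; python3 -m handwheel '[[255,0,0,3.5,0,0,0],[255,0,0,3.5,0,0,0],[255,0,0,3.4,0,0,0],[255,0,0,0,0,0,0]]'; python3 -c "
from h import *
tcp()
p=env.capture('scene')
cv2.imwrite('pics/c.png',cv2.resize(p['color'][80:280,220:450,::-1],None,fx=3,fy=3))"
```

```text
t: 6.95
eef_pos: [0.6736, -0.0459, 0.1916]
eef_rot: [0.995, 0.105, -0.005, -0.0]
contact_force: [0.1, 0.5, -0.0]
opening: 0.005
gripper_force: 0.0
t 6.95 case mm [192.   4. 192.] yaw -0.009 q [ 0.995  0.105 -0.005 -0.   ] F [ 0.1  0.5 -0. ]
```

View pics/c.png

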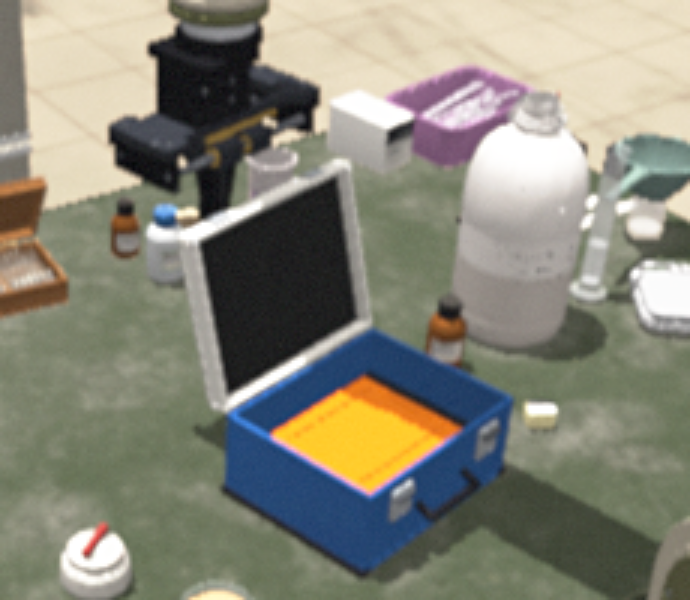

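The finger is behind the lid and above the bench clutter, so I start pushing the lid over.

```bash
python3 -m handwheel '[[255,-1.6,0,-0.5,0,0,0],[255,-1.6,0,-0.5,0,0,0],[255,-1.6,0,-0.3,0,0,0],[255,-1.6,0,0,0,0,0],[255,-1.6,0,0,0,0,0],[255,-1.6,0,0,0,0,0],[255,-1.6,0,-0.1,0,0,0],[255,-1.6,0,0.3,0,0,0]]'; python3 -c "
from h import *
tcp()"
```

```text
t: 7.8
eef_pos: [0.5526, -0.0718, 0.2118]
eef_rot: [0.995, 0.105, 0.003, 0.001]
contact_force: [1.9, 0.3, 2.8]
opening: 0.006
gripper_force: 1.3
t 7.8 case mm [ 69.   4. 212.] yaw -0.009 q [0.995 0.105 0.003 0.001] F [1.9 0.3 2.8]
```

```bash
python3 -m handwheel '[[255,-1.2,0,0.6,0,0,0],[255,-1.2,0,0.7,0,0,0],[255,-1.6,0,1.0,0,0,0],[255,-1.6,0,1.0,0,0,0],[255,-1.2,0,1.3,0,0,0],[255,-1.2,0,1.4,0,0,0],[255,-0.7,0,1.3,0,0,0],[255,-0.6,0,1.3,0,0,0]]'; python3 -c "
from h import *
tcp()"
```

```text
t: 8.6
eef_pos: [0.4616, -0.0916, 0.1242]
eef_rot: [0.995, 0.104, 0.002, 0.001]
contact_force: [1.1, -0.4, 1.2]
opening: 0.008
gripper_force: 0.5
t 8.6 case mm [-24.   5. 124.] yaw -0.009 q [0.995 0.104 0.002 0.001] F [ 1.1 -0.4  1.2]
```

```bash
python3 -m handwheel '[[255,-0.2,0,0.7,0,0,0],[255,-0.2,0,0.7,0,0,0],[255,0,0,0.4,0,0,0],[255,0,0,0.1,0,0,0],[255,0,0,0,0,0,0]]'; python3 -c "
from h import *
tcp()"
```

```text
t: 9.1
eef_pos: [0.4572, -0.0924, 0.1074]
eef_rot: [0.995, 0.104, -0.0, 0.001]
contact_force: [-23.2, 3.2, 52.8]
opening: 0.007
gripper_force: 26.4
t 9.1 case mm [-29.   5. 107.] yaw -0.009 q [ 0.995  0.104 -0.     0.001] F [-23.2   3.2  52.8]
```

Shut at 107 mm with a firm stop. I retract and check.

```bash
python3 -m handwheel '[[255,0.1,0,-2,0,0,0],[255,0,0,-5,0,0,0],[255,0,0,-5,0,0,0],[255,0,0,-5,0,0,0],[255,0,0,0,0,0,0],[255,0,0,0,0,0,0]]' >/dev/null; python3 -c "
from h import *
tcp()
p=env.capture('scene')
c=case(pts(p)); c=c[(abs(c[:,0])<.065)&(abs(c[:,1])<.09)&(c[:,2]>.09)&(c[:,2]<.13)]
print(len(c),np.linalg.lstsq(np.c_[c[:,:2],np.ones(len(c))],c[:,2],rcond=None)[0])
cv2.imwrite('pics/d.png',cv2.resize(p['color'][100:300,220:450,::-1],None,fx=3,fy=3))"
```

```text
t 9.7 case mm [-28.   5. 275.] yaw -0.009 q [0.995 0.104 0.001 0.001] F [ 1.3 -0.8 -1.3]
2017 [ 2.22070450e-03 -1.20651265e-05  1.09409053e-01]
```

View pics/d.png

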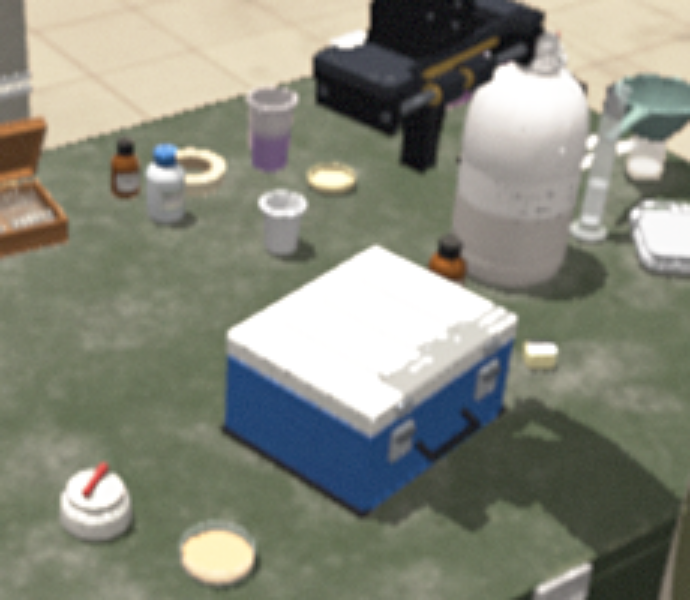

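The lid is level to within 0.002 rad and shut, the gripper is clear above it, and the bystanders stand where they were.

```bash
python3 -c "
from cell import env
print(env.hand_in())"
```

```text
the job is handed in; nothing more can be done
None
```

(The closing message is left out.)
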